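# Seat a retaining ring with the latched arbor press

### The arm

A 6-joint arm with a two-finger parallel gripper is mounted at the origin on the work surface. World frame = base frame: x ahead of the robot, y to its left, z up, the work surface at z = 0. Lengths are in mm, angles in degrees, forces in N, time in s.
With the tool pointing down it reaches from about 350 to 850 mm from the base axis. Payload 8.1 kg.
Tool frame: the origin (TCP) lies at the very end of the fingers, on their centre line; the grasp point (between the pads) lies 19 mm behind it; z points along the fingers, y is the line along which they close (so a half turn about z gives the same grasp; the last joint's range is limited). The gripper opens to 85 mm and grips with 20 to 120 N. Pads are 22 mm wide; open, the fingers measure 114 mm over their backs; the gripper's body (76 mm by 85 mm) begins 54 mm behind the grasp point. The pads swing forward as they close: fully open they stand 13 mm farther back than shut.
Start: joints at [-79.721, 7.471, 85.268, -0, 87.261, -4.893], TCP at [157.05, -579.086, 192.692] pointing down, gripper open.
Joint ranges: [-169.43, 169.43], [-51.17, 129.36], [1.28, 143.12], [-76.62, 256.62], [0, 156.53], [-152.29, 152.29]. Speed limits (degrees/s): [136.94, 136.94, 159.86, 180, 180, 180].

### API

Orientations are given as [roll, pitch, yaw] about the fixed x, y, z axes, in that order (R = Rz(yaw) Ry(pitch) Rx(roll)).
In Python, from bench import r gives the robot as it stands.
- The arm moves only by the shell command python3 -m jog 'ROWS' [FORCE]. ROWS is JSON, a list of rows, each a list of 7 numbers: the turn, a rotation vector about the tool's x, y, z in degrees, then the shift along the tool's x, y, z in mm, then the closure, from -1 (fully open) to 1 (shut), so that 0 is half open. A call has 1 to 5 rows; each row shifts and turns the commanded pose from where the row before left it, along the tool's axes as they then stand; what a row does not reach is not made up. A row lasts 1/10 s, in which the tool goes at most 50 mm and 8.59 degrees, less where a joint would pass 70% of its speed; a pose out of reach is approached as far as the arm can. A call is refused whole if a number of a shift passes 50 or a number of a turn 8.59, either way. A call with a gripper value outside its range is refused whole. The fingers move at their own pace and stop on an object; FORCE is the grip in N (left out, the last holds). Time passes only in rows, so rows that do not move let the fingers close. It gives the time, the measured TCP pose, the force, the opening and the grip force at its end, in the units of the state.
- r.sense(): the state, without advancing time (a new reading comes with each control period).
- r.snapshot(name): name is "scene" or "top" or "wrist"; returns a dict with "pixels" (420x560x3 uint8, red, green, blue), "fx", "fy", "cx", "cy" (pixels), "k1" (the pictures are not rectified: a ray, as slopes to the right and down, at radius r is drawn at 1 + k1 r^2 times it, then the intrinsics apply), "world_to_cam" (4x4, takes a point from world to camera coordinates); the wrist camera has in their place "hand_eye" (4x4, takes a point from camera to tool coordinates, whose origin is the TCP and whose axes are the flange's). Camera axes: x right, y up, looking along -z (the intrinsics and any distortion apply to the point x, -y, -z); pixel columns grow to the right and rows downward; lengths in mm; the calibration is good to about 2 mm. A picture is of the moment at which its call begins: read the wrist's pose just before it. There is no depth.
- r.hand_in(): hands the job in; it is judged then, once.
The state is a dict: "time": time; "joint_pos": joint angles; "qd": joint speeds; "joint_efforts": joint torques, N m; "tool_pos": TCP position; "tcp_rot": TCP orientation; "ft_force": force on the tool from outside, world axes, zero at the start; "wrist_torque": the same for the moment, N m; "finger_gap": finger opening in mm; "grip_force": force on a finger pad.
Only numpy, scipy, OpenCV 4.12 (cv2) and the standard library are available. Lean on these libraries where they do the work, as an engineer would, in place of code of your own. Each camera call takes 0.05 s, during which the arm holds its last target. There are 200 camera calls.

### The job

Press the retaining ring down into the brass lens cell with the arbor press: first press the square-topped latch key fully down (it locks the jig plate), then the round-topped latch key fully down (it frees the ram), and only then push the press lever down by its black grip as far as it goes. Keys and lever stay where they are pushed; finish with all three down. Nothing is to be picked up, and leave the lens cell under the ram and the loose parts around the press where they stand.

Things in the scene. Friction and masses are not known exactly. Their poses are not given: they have to be found in the camera images.
- press: Cast-iron hand press on a grey jig plate, all fixed to the table; position and yaw vary. Origin: underside of the plate below the press; x axis points from the press's open front back to its column, z up, y across (the lever is on the +y side, the two latches on the -y side). In its frame (mm): plate x -130..130, y -170..110, top at z 16; press head x -40..120, y -35..35, z 140..220, with the square ram sticking up through it to z 259; ram and anvil axis at x -15, y 0.
- square_key (a joint): Downward travel (m) of the square-topped latch key: 0 up, 0.007 fully down. About 3 N moves it straight down; it stays where it is left.
- square_top (a point): Centre of the top face of the square key, a steel plunger 26 x 26 mm standing 14 mm above its black 46 x 46 x 22 mm housing when up and 7 mm when fully down; the top is 52 mm above the table when up. Moves with the key.
- round_key (a joint): Downward travel (m) of the round-topped latch key: 0 up, 0.007 fully down. About 3 N moves it straight down; it stays where it is left.
- round_top (a point): Centre of the top face of the round key, a steel plunger of 26 mm diameter, otherwise like the square one, on its own equal housing about 80 mm from it along the press's x axis; which of the two is nearer the robot varies. Moves with the key.
- lever (a joint): Angle (rad) of the press lever: 0 is 35 degrees above level, it grows as the lever goes down, and 0.85 is the lower stop (14 degrees below level). Starts between 0 and 0.2. About 4 to 6 N down on the grip moves it; it is held by friction and stays where it is left. The ram goes down 30 mm per rad.
- lever_hinge (a point): The lever's pivot, on the press's +y side, 185 mm above the table; the hinge axis is level, along the press's y axis. The lever points from here to the press's -x side.
- lever_grip (a point): Centre of the lever's black cross grip, a level cylinder of 28 mm diameter and 56 mm length lying along the press's y axis, 170 mm from the pivot; the lever itself is a 12 mm steel rod. Moves with the lever: 282 mm above the table at joint 0, 145 mm at the lower stop.
- ring (a point): Centre of the chrome retaining ring (28 mm diameter, 5 mm thick) carried on the nose of the ram; moves straight down with the ram into the cell.
- cell_mouth (a point): Centre of the mouth of the brass lens cell, a loose cup 46 mm across and 22 mm high (bore 33 mm) standing on the anvil under the ram; z up. Mouth 82 mm above the table.
- eyepiece: Loose silver eyepiece barrel standing upright in front of the press, 38 mm diameter, 50 mm high; origin at the centre of its underside.
- stop_tube: Loose black field-stop tube standing upright in front of the press, 32 mm diameter, 55 mm high; origin at the centre of its underside.
- spare_ring: Loose steel ring lying flat on the table on the lever's side of the press, 42 mm diameter, 6 mm high; origin at the centre of its underside.
Not all that is in view belongs to the job. Of the things that look like the part that bears cell_mouth, the middle-sized one is meant.

How it is judged:
By the outcome, as a careful person would: the job done as asked, in the order asked, and still so for the second after the job is handed in, with the robot touching nothing.
It also fails if it takes over 54 s, if anything falls off the work surface, if the arm or the gripper's body presses on something with over 40 N, if the wrist force passes 120 N, or if a joint passes its speed limit or range.

## Working session

There is one attempt and no reset: what is moved stays moved. The work goes in short steps, Python scripts to look and compute and a shell command to move; the robot and the scene stay as the last step left them, time stands still between calls to the robot, and variables do not carry over. Pictures are saved under pics/ and viewed, at most 10 in all, crops included, and the job is handed in when it is done.

```bash
mkdir -p pics
cat > h.py <<'E'
import numpy as np, cv2
from bench import r
from scipy.spatial.transform import Rotation as R
def snap(n,f):
    s=r.sense(); d=r.snapshot(n); cv2.imwrite('pics/'+f,d['pixels'][:,:,::-1])
    c={k:v for k,v in d.items() if k!='pixels'}
    if 'hand_eye' in c:
        T=np.eye(4);T[:3,:3]=R.from_euler('xyz',s['tcp_rot'],degrees=True).as_matrix();T[:3,3]=s['tool_pos']
        c['c2w']=T@np.array(c['hand_eye'])
    else: c['c2w']=np.linalg.inv(np.array(c['world_to_cam']))
    np.save('pics/'+f[:-4]+'.npy',c,allow_pickle=True); return d
def ray(f,u,v):
    c=np.load('pics/'+f+'.npy',allow_pickle=True).item()
    K=np.array([[c['fx'],0,c['cx']],[0,c['fy'],c['cy']],[0,0,1]],float)
    p=cv2.undistortPoints(np.array([[[u,v]]],float),K,np.array([c['k1'],0,0,0],float))[0,0]
    M=c['c2w']; return M[:3,3],M[:3,:3]@np.array([p[0],-p[1],-1])
def plane(f,u,v,z):
    o,d=ray(f,u,v); return (o+d*(z-o[2])/d[2]).round(1)
def two(f,a,g,b):
    o,d=ray(f,*a);p,e=ray(g,*b)
    t=np.linalg.lstsq(np.c_[d,-e],p-o,rcond=None)[0]
    x,y=o+d*t[0],p+e*t[1]; return ((x+y)/2).round(1),np.linalg.norm(x-y).round(1)
E
python3 -c "
from h import *
for n in ['scene','top']: snap(n,n+'0.png')
print(r.sense())"
```

```text
{'time': 0.1, 'joint_pos': array([-7.97201618e+01,  7.50950641e+00,  8.53234642e+01, -1.17786694e-03,
        8.72599511e+01, -4.89224064e+00]), 'qd': array([ 0.01808294, -0.06884578, -0.31035825, -0.0023652 , -0.00250411,
        0.04309294]), 'joint_efforts': array([ 1.52721506e-03, -5.70949638e+01, -5.01942122e+01, -6.11122459e-05,
        8.15805135e-03,  9.14113905e-07]), 'tool_pos': array([ 156.95510646, -578.54002824,  191.75858444]), 'tcp_rot': array([-1.79907316e+02, -6.75240713e-03,  1.51721306e+01]), 'ft_force': array([-0.29050809,  0.16703948,  0.33566788]), 'wrist_torque': array([-0.01918321,  0.05310458, -0.03509546]), 'grip_force': 0.0, 'finger_gap': 85.73222726480543}
```

View pics/scene0.png

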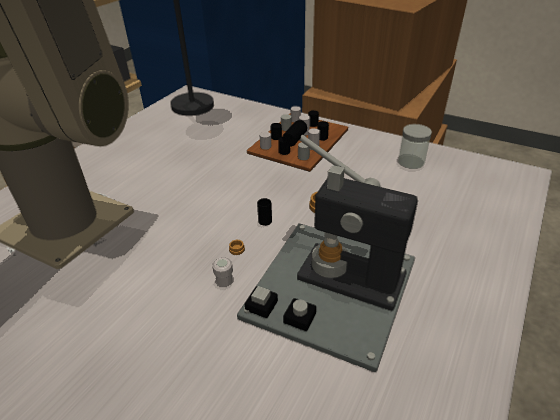

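View pics/top0.png

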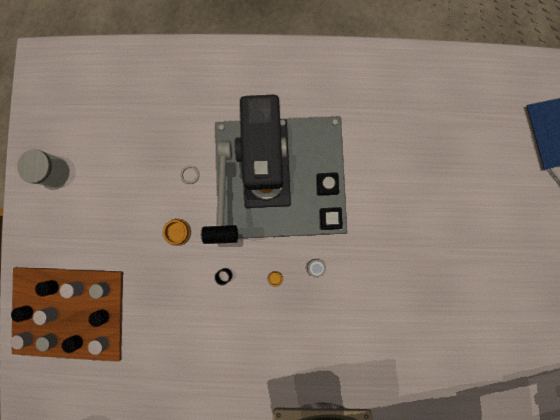

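The top view shows the press with its column away from the robot. The square key is at about (332,218), nearer the robot, and the round key is at (328,183). The black grip is at (220,234) with the hinge at (223,150). In the scene view the square key is at (262,296), the round key at (300,308) and the grip at (294,133).

```bash
cat > m.py <<'E'
from h import *
im=cv2.imread('pics/top0.png'); hsv=cv2.cvtColor(im,cv2.COLOR_BGR2HSV)
def cen(x0,y0,x1,y1,lo,hi):
    m=cv2.inRange(hsv[y0:y1,x0:x1],lo,hi)
    n,_,st,c=cv2.connectedComponentsWithStats(m); i=1+np.argmax(st[1:,4]); print(st[i],(c[i]+[x0,y0]).round(1)); return c[i]+[x0,y0]
sq=cen(320,207,344,230,(0,0,110),(180,80,255)); ro=cen(317,172,340,195,(0,0,110),(180,80,255))
g=cen(195,220,245,250,(0,0,0),(180,255,50))
S=plane('top0',*sq,52);O=plane('top0',*ro,52)
print('sq',S,'ro',O,'yaw',np.degrees(np.arctan2(*(O-S)[1::-1])))
print('grip z270,240',plane('top0',*g,270),plane('top0',*g,240))
print('grip tri',two('top0',g,'scene0',(294,133)))
a,b=plane('top0',220,119,16),plane('top0',342,117,16)
print('corners',a,b,plane('top0',218,238,16),plane('top0',346,234,16))
print('hinge',plane('top0',223,150,185))
s=r.sense();print(S-s['tool_pos'],O-s['tool_pos'],s['tcp_rot'])
E
python3 m.py
```

```text
[  6   5  13  12 141] [331.7 217.6]
[  6   5  12  11 105] [328.4 182. ]
[  7   5  37  19 604] [219.9 234.1]
sq [527.8  -5.6  52. ] ro [602.4   2.3  52. ] yaw 6.044985719414396
grip z270,240 [489.4 194.6 270. ] [489.2 199.1 240. ]
grip tri (array([489.4, 195.7, 262.6]), np.float64(0.2))
corners [742.4 240.1  16. ] [752.1 -29.5  16. ] [479.7 236.4  16. ] [494.4 -41.2  16. ]
hinge [640.2 206.2 185. ]
[ 370.84489354  572.94002824 -139.75858444] [ 445.44489354  580.84002824 -139.75858444] [-1.79907316e+02 -6.75240713e-03  1.51721306e+01]
```

```bash
python3 -m jog '[[0,0,0,36,-32,0,1],[0,0,0,36,-32,0,1],[0,0,0,36,-32,0,1],[0,0,0,36,-32,0,1],[0,0,0,36,-32,0,1]]' 40
python3 -m jog '[[0,0,0,36,-33,0,1],[0,0,0,36,-33,0,1],[0,0,0,36,-33,0,1],[0,0,0,36,-33,0,1],[0,0,0,36,-33,0,1]]'
python3 -m jog '[[0,0,0,36,-33,0,1],[0,0,0,36,-33,0,1],[0,0,0,36,-32,10,1],[0,0,0,36,-32,20,1],[0,0,0,0,0,20,1]]'
```

```text
time: 0.6
tool_pos: [289.4, -375.6, 192.2]
tcp_rot: [-180.0, 0.0, 15.1]
ft_force: [0.4, -0.4, 0.3]
finger_gap: 12.3
grip_force: 0.0
time: 1.1
tool_pos: [419.9, -169.3, 192.5]
tcp_rot: [180.0, 0.0, 15.2]
ft_force: [0.9, -0.7, -0.1]
finger_gap: 0.1
grip_force: 0.0
time: 1.6
tool_pos: [525.3, -4.9, 142.9]
tcp_rot: [-179.9, -0.1, 15.5]
ft_force: [-1.3, -0.3, 0.4]
finger_gap: -0.2
grip_force: 0.0
```

```bash
python3 -m jog '[[0,0,0,2,1,0,1],[0,0,0,0,0,0,1]]'; python3 -c "
from h import *
snap('wrist','w1.png')"
```

```text
time: 1.8
tool_pos: [525.0, -10.4, 143.1]
tcp_rot: [-180.0, 0.1, 15.2]
ft_force: [-0.5, -0.2, 1.1]
finger_gap: 0.0
grip_force: 0.0
```

View pics/w1.png

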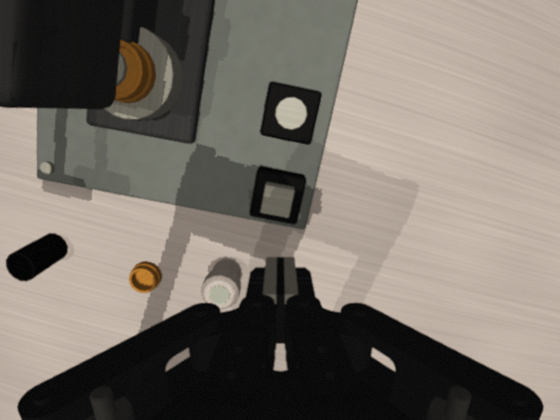

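The wrist view shows the square key at about (279,200) and the round key at (291,113), ahead of the closed fingertips at (280,260).

```bash
python3 -c "
from h import *
print(plane('w1',279,200,52),plane('w1',291,113,52))
s=r.sense();M=R.from_euler('xyz',s['tcp_rot'],degrees=True).as_matrix()
for p in [(279,200),(291,113)]: print((M.T@(plane('w1',*p,52)-s['tool_pos'])).round(1))"
```

```text
[529.4  -9.5  52. ] [6.022e+02 3.000e-01 5.200e+01]
[ 4.  -0.4 92.2]
[76.9  9.2 92.2]
```

```bash
python3 -m jog '[[0,0,0,4,-1,30,1],[0,0,0,0,0,30,1],[0,0,0,0,0,20,1],[0,0,0,0,0,5,1],[0,0,0,0,0,0,1]]';python3 -m jog '[[0,0,0,0,0,4,1],[0,0,0,0,0,3,1],[0,0,0,0,0,3,1],[0,0,0,0,0,2,1],[0,0,0,0,0,0,1]]'
```

```text
time: 2.35
tool_pos: [529.1, -9.0, 59.2]
tcp_rot: [180.0, -0.0, 15.1]
ft_force: [1.0, -1.0, -0.4]
finger_gap: -0.0
grip_force: 0.0
time: 2.85
tool_pos: [528.9, -8.1, 46.3]
tcp_rot: [-180.0, 0.0, 15.2]
ft_force: [0.5, -0.8, -0.9]
finger_gap: -0.3
grip_force: 0.0
```

```bash
python3 -m jog '[[0,0,0,0,0,1,1],[0,0,0,0,0,1,1],[0,0,0,0,0,0,1]]';python3 -m jog '[[0,0,0,0,0,1,1],[0,0,0,0,0,0,1]]'
```

```text
time: 3.15
tool_pos: [529.0, -8.1, 44.4]
tcp_rot: [-180.0, 0.0, 15.2]
ft_force: [0.7, -1.7, -0.1]
finger_gap: 0.1
grip_force: 0.0
time: 3.35
tool_pos: [529.0, -8.1, 43.4]
tcp_rot: [-180.0, 0.0, 15.2]
ft_force: [0.2, 0.5, -0.3]
finger_gap: 0.1
grip_force: 0.0
```

```bash
python3 -m jog '[[0,0,0,0,0,1,1],[0,0,0,0,0,0,1]]';python3 -c "
from h import *
snap('wrist','w2.png');d=snap('scene','s2.png')
a=cv2.imread('pics/w2.png')[130:290,200:360];b=cv2.imread('pics/s2.png')[260:340,220:340]
cv2.imwrite('pics/c2.png',np.hstack([cv2.resize(a,(330,330)),cv2.resize(b,(470,330))]))"
```

```text
time: 3.55
tool_pos: [529.0, -8.1, 42.4]
tcp_rot: [-180.0, 0.0, 15.2]
ft_force: [0.7, -0.6, -0.7]
finger_gap: -0.1
grip_force: 0.0
```

View pics/c2.png

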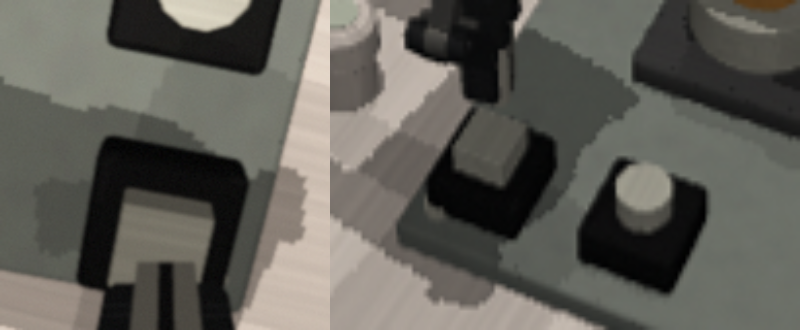

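The crops show the fingertips still clear of the square key, whose top is untouched. The tip sits on its robot side, at wrist (280,257) and scene (258,284), so I'll triangulate the actual tip.

```bash
python3 -c "
from h import *
print(two('w2',(280,257),'s2',(258,284)))
c=np.load('pics/w2.npy',allow_pickle=True).item();print(np.array(c['hand_eye']).round(3), c['fx'],c['k1'])
c=np.load('pics/s2.npy',allow_pickle=True).item()
w=np.array(c['world_to_cam'])
def proj(p):
  q=w[:3,:3]@p+w[:3,3]; a=np.array([q[0],-q[1]])/-q[2]; a*=1+c['k1']*(a@a); return a*[c['fx'],c['fy']]+[c['cx'],c['cy']]
for p in [(529,-8,42.4),(529,-8,52),(529,-8,80)]: print(p,proj(np.array(p)).round(1))
print('keys sq',two('w2',(280,252),'s2',(261,294)),'round',two('w1',(291,113),'scene0',(300,307)))
"
```

```text
(array([530.6,  -8.2,  73.5]), np.float64(8.2))
[[ 2.00000e-03  9.57000e-01  2.89000e-01  7.38280e+01]
 [ 1.00000e+00 -1.00000e-03 -1.00000e-03  8.35000e-01]
 [-1.00000e-03  2.89000e-01 -9.57000e-01 -1.81151e+02]
 [ 0.00000e+00  0.00000e+00  0.00000e+00  1.00000e+00]] 322.5715723392778 -0.07834409068664684
(529, -8, 42.4) [260.1 296.7]
(529, -8, 52) [259.8 293.1]
(529, -8, 80) [259.1 282.4]
keys sq (array([530.7,  -9.1,  52.9]), np.float64(3.0)) round (array([603.5,   0.7,  47.6]), np.float64(2.6))
```

Triangulation puts the real tip about 30 mm above the reported TCP. I'll carry on down gently and watch the force.

```bash
python3 -m jog '[[0,0,0,0,0,4,1],[0,0,0,0,0,4,1],[0,0,0,0,0,3,1],[0,0,0,0,0,0,1]]';python3 -m jog '[[0,0,0,0,0,3,1],[0,0,0,0,0,3,1],[0,0,0,0,0,0,1]]'; python3 -c "
from h import *
snap('wrist','w3.png');d=snap('scene','s3.png')
a=cv2.imread('pics/w3.png')[130:290,200:360];b=cv2.imread('pics/s3.png')[260:340,220:340]
cv2.imwrite('pics/c3.png',np.hstack([cv2.resize(a,(330,330)),cv2.resize(b,(470,330))]))"
```

```text
time: 4.05
tool_pos: [528.4, -8.0, 30.6]
tcp_rot: [-180.0, 0.1, 15.2]
ft_force: [-0.8, 0.1, -0.6]
finger_gap: -0.1
grip_force: 0.0
time: 4.35
tool_pos: [528.7, -8.1, 25.0]
tcp_rot: [-180.0, 0.0, 15.2]
ft_force: [-0.3, -0.3, -0.6]
finger_gap: 0.1
grip_force: 0.0
```

View pics/c3.png

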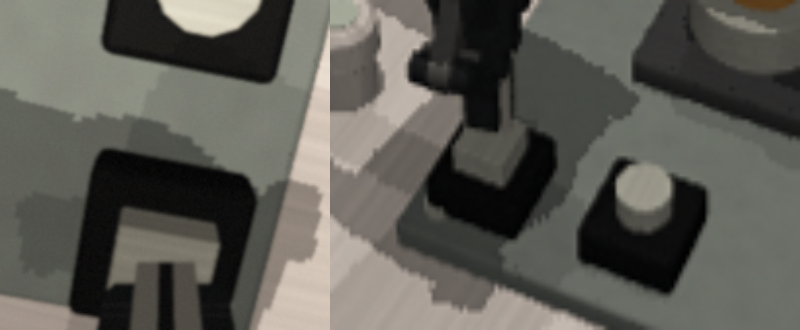

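The tip is now just above the centre of the key top (scene crop (490,130), roughly z 56), so the tip offset is about 30 mm. Continuing down.

```bash
python3 -m jog '[[0,0,0,0,0,2,1],[0,0,0,0,0,2,1],[0,0,0,0,0,2,1],[0,0,0,0,0,0,1]]';python3 -m jog '[[0,0,0,0,0,2,1],[0,0,0,0,0,0,1]]';python3 -m jog '[[0,0,0,0,0,2,1],[0,0,0,0,0,0,1]]'
```

```text
time: 4.85
tool_pos: [528.8, -8.1, 19.1]
tcp_rot: [-180.0, 0.0, 15.2]
ft_force: [-0.3, -0.5, -0.7]
finger_gap: -0.3
grip_force: 0.0
time: 5.05
tool_pos: [528.9, -8.1, 17.2]
tcp_rot: [-180.0, 0.0, 15.2]
ft_force: [0.9, 0.1, 0.8]
finger_gap: 0.1
grip_force: 0.0
time: 5.25
tool_pos: [528.9, -8.1, 15.3]
tcp_rot: [-180.0, 0.0, 15.2]
ft_force: [0.1, -0.5, 1.2]
finger_gap: 0.1
grip_force: 0.0
```

```bash
for i in 1 2 3; do python3 -m jog '[[0,0,0,0,0,2,1],[0,0,0,0,0,0,1]]'|egrep 'pos|force'; done
```

```text
tool_pos: [529.1, -8.1, 13.4]
ft_force: [0.0, -0.0, -1.1]
grip_force: 0.0
tool_pos: [529.2, -8.1, 11.4]
ft_force: [0.0, -0.8, -0.1]
grip_force: 0.4
tool_pos: [529.2, -8.1, 9.4]
ft_force: [-0.6, 0.0, -0.1]
grip_force: 0.2
```

```bash
python3 -c "
from h import *
snap('wrist','w4.png');d=snap('scene','s4.png')
a=cv2.imread('pics/w4.png')[130:290,200:360];b=cv2.imread('pics/s4.png')[260:340,220:340]
cv2.imwrite('pics/c4.png',np.hstack([cv2.resize(a,(330,330)),cv2.resize(b,(470,330))]))"
```

```text
(no output)
```

View pics/c4.png

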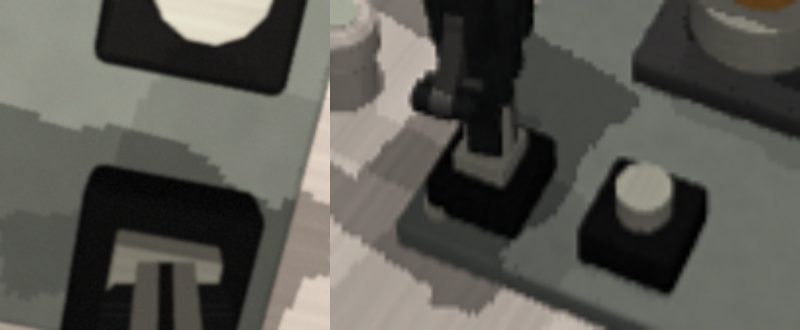

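```bash
python3 -c "
from h import *
c=[cv2.resize(cv2.imread('pics/%s.png'%n)[280:315,245:285],(400,350),interpolation=cv2.INTER_CUBIC) for n in ['scene0','s4']]
cv2.imwrite('pics/c5.png',np.hstack(c))"
```

```text
(no output)
```

View pics/c5.png

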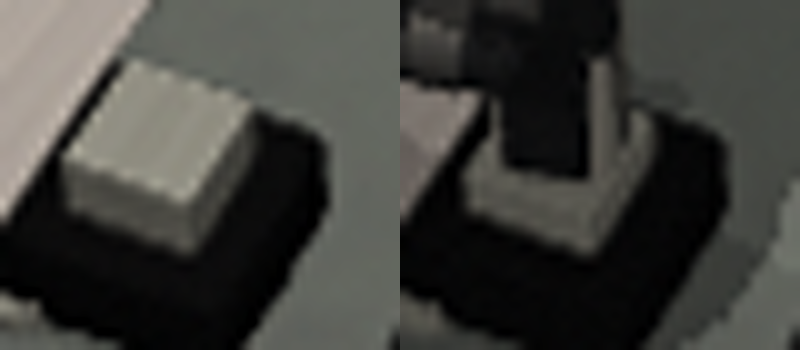

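```bash
for i in 1 2 3; do python3 -m jog '[[0,0,0,0,0,1,1],[0,0,0,0,0,0,1]]'|egrep 'pos|ft'; done; python3 -c "
from h import *
print(r.sense()['joint_efforts'].round(1))"
```

```text
tool_pos: [529.1, -8.1, 8.5]
ft_force: [0.2, -0.3, 1.2]
tool_pos: [529.1, -8.1, 7.4]
ft_force: [-0.1, 0.4, 1.9]
tool_pos: [529.1, -8.1, 6.4]
ft_force: [0.3, -0.3, 1.9]
[  0.  -49.3 -43.5   0.   -0.2   0. ]
```

```bash
for i in 1 2 3 4; do python3 -m jog '[[0,0,0,0,0,1,1],[0,0,0,0,0,0,1]]'|egrep 'pos|ft'; done
```

```text
tool_pos: [529.2, -8.2, 6.4]
ft_force: [-4.2, 0.7, 10.5]
tool_pos: [529.3, -8.2, 6.3]
ft_force: [-9.9, 1.3, 18.9]
tool_pos: [529.4, -8.2, 6.2]
ft_force: [-14.4, 0.1, 27.8]
tool_pos: [529.5, -8.2, 6.1]
ft_force: [-19.1, 0.7, 36.9]
```

```bash
python3 -m jog '[[0,0,0,0,0,-15,1],[0,0,0,0,0,-25,1],[0,0,0,35,5,0,1],[0,0,0,38,5,0,1],[0,0,0,0,0,0,1]]'; python3 -c "
from h import *
snap('scene','s6.png'); snap('wrist','w6.png'); snap('top','t6.png')
a=cv2.resize(cv2.imread('pics/s6.png')[270:330,240:320],(440,330),interpolation=cv2.INTER_CUBIC)
b=cv2.resize(cv2.imread('pics/w6.png')[200:320,200:331],(360,330))
cv2.imwrite('pics/c6.png',np.hstack([a,b]))"
```

```text
time: 7.85
tool_pos: [605.3, 1.7, 41.9]
tcp_rot: [180.0, -0.1, 15.2]
ft_force: [-1.4, -0.2, -0.2]
finger_gap: 0.2
grip_force: 0.0
```

View pics/c6.png

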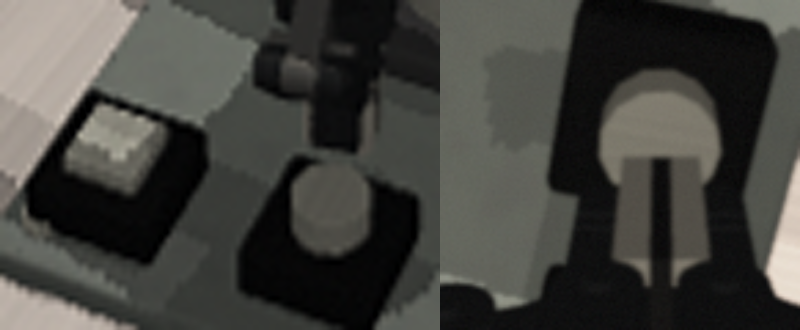

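```bash
python3 -c "
from h import *
for n in ['scene0','s6']:
  g=cv2.imread('pics/'+n+'.png',0)
  for u in (254,258,262,266): print(n,u,'rows 284-308',g[284:309,u])
"
```

```text
scene0 254 rows 284-308 [164 167 172 152  76  16  35 138 147 144 143 145 147  91  71  75  74  61
  26   9  11  12  10   9   5]
scene0 258 rows 284-308 [ 96  95 150 145 141 142 143 142 141 138 137 139 140 144 100  73  71  72
  74  39  13  11  12  11  11]
scene0 262 rows 284-308 [100  99  97 123 136 136 138 139 140 142 144 143 142 141 143 142  93  73
  75  75  61  26  10  12  11]
scene0 266 rows 284-308 [100 100 101 100  90 135 141 139 141 142 147 149  99  66  60  62  65  55
  33  16  10  11  11  12  11]
s6 254 rows 284-308 [174 178 184 164  86  25   5   3   0  48 154 119  99 101 102  92  80  62
  25   6   7   7   8   6   5]
s6 258 rows 284-308 [103 108  82  24  46 126 135 134 134 150 152 151 149 111  96  98 101  83
  77  40   8   7   9   9   8]
s6 262 rows 284-308 [107 108 108 109  46   6 141 137 129 130 129 146 154 157 158 116  98 101
  89  80  65  28   8   9   7]
s6 266 rows 284-308 [107 108 108 108 111  84  21  94 133 135 136  97  95 101 103  81  68  55
  32  13   7   7   9   7   8]
```

Square key is down: its top edge moved about 2.8 px in the scene view, or roughly 7 mm, and it reached a hard stop. The round key's top centre is at wrist (280,254). Next I work out the centring.

```bash
python3 -c "
from h import *
s=r.sense();M=R.from_euler('xyz',s['tcp_rot'],degrees=True).as_matrix()
p=plane('w6',280,254.5,52);print(p,s['tool_pos'],(M.T@(p-s['tool_pos'])).round(1))"
python3 -m jog '[[0,0,0,-2,0,10,1],[0,0,0,0,0,8,1],[0,0,0,0,0,5,1],[0,0,0,0,0,3,1],[0,0,0,0,0,0,1]]' |egrep 'pos|ft'
for i in 1 2 ; do python3 -m jog '[[0,0,0,0,0,2,1],[0,0,0,0,0,2,1],[0,0,0,0,0,0,1]]'|egrep 'pos|ft'; done
```

```text
[601.7  -0.   52. ] [601.40979257   1.38179063  41.70995675] [ -0.1   1.4 -10.3]
tool_pos: [599.6, 0.8, 15.8]
ft_force: [-1.1, -0.2, -0.2]
tool_pos: [600.5, 0.8, 12.7]
ft_force: [0.2, 0.3, 0.7]
tool_pos: [600.4, 0.8, 8.4]
ft_force: [0.2, -0.5, 1.2]
```

```bash
for i in 1 2 3 4 5; do python3 -m jog '[[0,0,0,0,0,1,1],[0,0,0,0,0,0,1]]'|egrep 'pos|ft'; done
```

```text
tool_pos: [600.4, 0.8, 7.5]
ft_force: [0.8, -0.6, 1.0]
tool_pos: [600.4, 0.8, 6.5]
ft_force: [1.0, -0.6, 1.5]
tool_pos: [600.5, 0.8, 6.4]
ft_force: [-2.6, 0.5, 9.0]
tool_pos: [600.6, 0.8, 6.3]
ft_force: [-7.6, 1.1, 16.3]
tool_pos: [600.7, 0.7, 6.3]
ft_force: [-11.6, 0.7, 24.1]
```

```bash
python3 -m jog '[[0,0,0,0,0,-15,1],[0,0,0,0,0,-45,1],[0,0,0,0,0,-45,1],[0,0,0,0,0,-45,1],[0,0,0,0,0,-45,1]]' |egrep 'pos|ft'
python3 -m jog '[[0,0,0,0,0,-45,1],[0,0,0,0,0,-45,1],[0,0,0,0,0,-5,1],[0,0,0,-6,-22,0,1],[0,0,0,-11,-43,0,1]]' |egrep 'pos|ft'
python3 -m jog '[[0,0,0,-11,-43,0,1],[0,0,0,-11,-43,0,1],[0,0,0,-11,-43,0,1],[0,0,0,-6,-23,0,1],[0,0,0,0,0,0,1]]' |egrep 'pos|ft'
python3 -c "
from h import *
snap('scene','s7.png'); snap('wrist','w7.png')
g0=cv2.imread('pics/s6.png',0)
g=cv2.imread('pics/s7.png',0)
for u in (296,300,304):print('round',[cv2.imread('pics/'+n+'.png',0)[294:318,u].tolist() for n in ('scene0','s7')])
a=cv2.resize(cv2.imread('pics/s7.png')[90:240,240:360],(300,375))
b=cv2.resize(cv2.imread('pics/w7.png'),(500,375))
cv2.imwrite('pics/c7.png',np.hstack([a,b]))"
```

```text
tool_pos: [599.7, 0.9, 200.3]
ft_force: [0.6, -0.4, -0.6]
tool_pos: [567.2, 57.6, 293.1]
ft_force: [0.3, 1.2, -0.0]
tool_pos: [487.7, 198.2, 293.4]
ft_force: [-0.1, -0.8, 0.4]
round [[100, 100, 101, 104, 79, 22, 120, 143, 142, 137, 136, 134, 133, 136, 141, 137, 89, 66, 69, 71, 73, 42, 12, 12], [101, 100, 101, 105, 82, 31, 9, 6, 47, 124, 145, 142, 138, 136, 134, 136, 139, 143, 124, 85, 69, 41, 13, 10]]
round [[100, 101, 101, 101, 100, 119, 134, 138, 137, 137, 136, 133, 135, 139, 139, 138, 137, 96, 72, 73, 74, 75, 40, 7], [101, 102, 102, 103, 103, 105, 42, 0, 127, 143, 140, 140, 137, 136, 136, 138, 139, 139, 137, 113, 83, 74, 39, 8]]
round [[99, 99, 99, 100, 101, 101, 113, 137, 139, 137, 136, 137, 138, 139, 142, 133, 90, 68, 68, 69, 52, 22, 8, 11], [99, 99, 101, 102, 102, 104, 107, 50, 7, 96, 137, 141, 139, 139, 138, 139, 140, 143, 114, 78, 53, 23, 9, 12]]
```

View pics/c7.png

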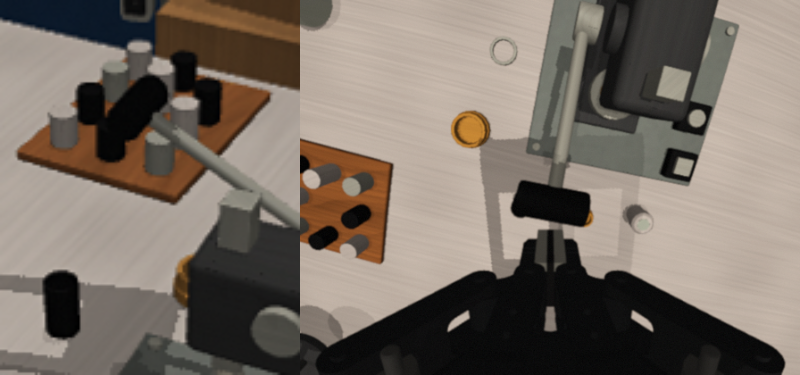

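The round key's top moved about 2.7 px, so both keys are down. The wrist view has the grip centre at about (282,227), ahead of the tip at (280,257). In the scene view the grip is at (295,133), with the gripper above the frame.

```bash
python3 -c "
from h import *
print(two('w7',(282,227),'top0',(219.9,234.1)),two('w7',(282,227),'s7',(295,133)))
s=r.sense();M=R.from_euler('xyz',s['tcp_rot'],degrees=True).as_matrix()
p=plane('w7',282,227,263);print(p,s['tool_pos'],(M.T@(p-s['tool_pos'])).round(1))
print('hinge',plane('w7',(588-300)*1.12,18*1.12,190))"
```

```text
(array([489.7, 195. , 263.2]), np.float64(1.4)) (array([491.2, 194.8, 263.8]), np.float64(1.7))
[490.1 194.4 263. ] [489.17192577 195.67616195 293.24558265] [ 0.6  1.5 30.2]
hinge [643.  202.7 190. ]
```

```bash
python3 -m jog '[[0,0,0,0,1,20,1],[0,0,0,0,0,20,1],[0,0,0,0,0,10,1],[0,0,0,0,0,4,1],[0,0,0,0,0,0,1]]' |egrep 'pos|ft'
python3 -m jog '[[0,0,0,-3,-1,8,1],[0,0,0,-4,-1,10,1],[0,0,0,0,0,0,1]]' |egrep 'pos|ft'
```

```text
tool_pos: [489.8, 193.9, 239.5]
ft_force: [0.3, 0.4, 0.4]
tool_pos: [482.1, 194.6, 221.5]
ft_force: [-0.1, 0.4, -0.3]
```

```bash
python3 -m jog '[[0,0,0,-3,-1,10,1],[0,0,0,-3,-1,10,1],[0,0,0,-2,0,10,1]]' |egrep 'pos|ft'
python3 -m jog '[[0,0,0,-1,0,10,1],[0,0,0,-1,0,10,1],[0,0,0,0,0,10,1]]' |egrep 'pos|ft'
python3 -m jog '[[0,0,0,0,0,10,1],[0,0,0,1,0,10,1],[0,0,0,1,0,8,1]]' |egrep 'pos|ft'
```

```text
tool_pos: [474.5, 194.9, 192.6]
ft_force: [-4.0, 0.3, 5.5]
tool_pos: [472.5, 194.4, 161.7]
ft_force: [-3.8, -0.2, 3.7]
tool_pos: [474.0, 194.4, 132.3]
ft_force: [-2.8, -0.6, 3.3]
```

In contact and moving the lever. Now slowly to the stop.

```bash
python3 -m jog '[[0,0,0,1,0,4,1],[0,0,0,0,0,3,1],[0,0,0,0,0,0,1]]' |egrep 'pos|ft'
for i in 1 2 3; do python3 -m jog '[[0,0,0,0,0,2,1],[0,0,0,0,0,0,1]]'|egrep 'pos|ft'; done
```

```text
tool_pos: [475.3, 194.7, 126.0]
ft_force: [-0.0, 0.3, 0.2]
tool_pos: [475.6, 194.9, 124.8]
ft_force: [0.4, 0.1, 1.3]
tool_pos: [475.8, 194.9, 122.9]
ft_force: [1.4, 0.2, 0.9]
tool_pos: [475.7, 194.9, 120.8]
ft_force: [2.6, -0.8, 3.6]
```

```bash
for i in 1 2 3 4 5; do python3 -m jog '[[0,0,0,0,0,1,1],[0,0,0,0,0,0,1]]'|egrep 'pos|ft'; done
```

```text
tool_pos: [475.7, 194.9, 120.1]
ft_force: [3.6, -0.5, 5.6]
tool_pos: [475.8, 195.0, 119.9]
ft_force: [-0.1, -1.2, 11.0]
tool_pos: [476.0, 195.0, 119.8]
ft_force: [-2.9, -1.8, 17.5]
tool_pos: [476.0, 195.0, 119.6]
ft_force: [-6.6, -3.5, 23.6]
tool_pos: [476.1, 195.0, 119.5]
ft_force: [-10.1, -4.2, 31.0]
```

The hard stop came at TCP z 120, where 120.5 was predicted. Retracting and checking.

```bash
python3 -m jog '[[0,0,0,0,0,-6,1],[0,0,0,0,0,-20,1],[0,0,0,0,0,-45,1],[0,0,0,-20,0,-40,1],[0,0,0,-30,0,-20,1]]' |egrep 'pos|ft'
python3 -m jog '[[0,0,0,-40,0,0,1],[0,0,0,0,0,0,1],[0,0,0,0,0,0,1]]' |egrep 'time|pos|ft'
python3 -c "
from h import *
snap('scene','s8.png'); snap('wrist','w8.png')
a=cv2.resize(cv2.imread('pics/s8.png')[100:360,200:430],(380,430))
b=cv2.resize(cv2.imread('pics/w8.png')[:300],(420,225))
b=cv2.copyMakeBorder(b,0,205,0,0,0)
cv2.imwrite('pics/c8.png',np.hstack([a,b]))"
```

```text
tool_pos: [427.3, 181.9, 249.4]
ft_force: [-0.5, 0.2, 0.5]
time: 16.1
tool_pos: [387.4, 171.2, 246.0]
ft_force: [0.7, -0.1, 0.4]
```

View pics/c8.png

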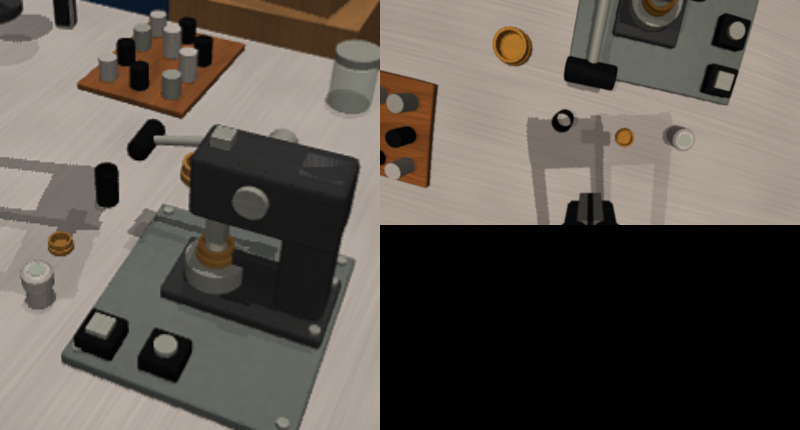

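The view shows both keys low, the ram down in the brass cell, the lever down with its grip at scene (289,185) and wrist (280,96), and the loose parts still standing.

```bash
python3 -c "
from h import *
p,e=two('w8',(280,97),'s8',(289,184.6));print(p,e)
if p[2]<155: print(r.hand_in())"
```

```text
[477.  194.8 143.7] 3.2
the job is handed in; nothing more can be done
None
```

The square key went down first, then the round key, then the lever. Each was pushed to its hard stop, and the job was handed in at about 16 s with the arm clear and the loose parts still standing.

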